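Feed a stone carving through the dust box flap

ROBOT

A 6-joint arm with a two-finger parallel gripper is mounted at the origin on the work surface. World frame = base frame: x ahead of the robot, y to its left, z up, the work surface at z = 0. Lengths are in m, angles in degrees, forces in N, time in s.
With the tool pointing down it reaches from about 0.275 to 0.975 m from the base axis. Payload 8.4 kg.
Tool frame: the origin (TCP) lies midway between the tips of the shut fingers; the grasp point (between the pads) lies 19 mm behind it (tcp_to_grasp is the distance from the TCP to the grasp point, in m); y points along the fingers, z is the direction in which the jaws open and shut, and the axes are right-handed (so a half turn about y gives the same grasp; the last joint's range is limited). The gripper opens to 92 mm and grips with 3 to 60 N. Pads are 20 mm wide; open, the fingers measure 128 mm over their backs; the gripper's body (75 mm by 189 mm) begins 69 mm behind the grasp point.
Start: joints at [73.545, 20.225, 93.587, -0, 66.188, -0.138], TCP at [0.176, 0.6, 0.215] pointing down, gripper open.
Joint ranges: [-150.9, 150.9], [-52.94, 120.26], [3.33, 152.33], [-74.26, 254.26], [0, 154.13], [-172.89, 172.89]. Speed limits (degrees/s): [127.2, 127.2, 159.86, 180, 180, 180].

INTERFACE

Orientations are given as [roll, pitch, yaw] about the fixed x, y, z axes, in that order (R = Rz(yaw) Ry(pitch) Rx(roll)).
In Python, from workcell import * gives the robot as it stands.
- The arm moves only by the shell command python3 -m jog 'ROWS' [FORCE]. ROWS is JSON, one flat list of numbers, 7 for each row, row after row: the shift along the tool's x, y, z in mm, then the turn, a rotation vector about the tool's x, y, z in rad, then the finger opening in mm, from 0 to 91.9. A call has exactly 8 rows; each row shifts and turns the commanded pose from where the row before left it, along the tool's axes as they then stand; what a row does not reach is not made up. A row lasts 1/8 s, in which the tool goes at most 62.5 mm and 10.7 degrees, less where a joint would pass 70% of its speed; a pose out of reach is approached as far as the arm can. A call is refused whole if a number of a shift passes 62.5 or a number of a turn 0.188, either way. A call with a gripper value outside its range is refused whole. The fingers move at their own pace and stop on an object; FORCE is the grip in N (left out, the last holds). Time passes only in rows, so rows that do not move let the fingers close, or fill a call up. It gives the time, the measured TCP pose, the force and the opening at its end, in the units of the state.
- get_state(): the state, without advancing time (a new reading comes with each control period).
- capture(name): name is "side" or "top" or "wrist"; returns a dict with "pixels" (480x640x3 uint8, red, green, blue), "camera_matrix" (3x3 intrinsics, pixels), "position" and "rotation" of the camera in the world. Camera axes: x right, y down, z forward; pixel columns grow to the right and rows downward; lengths in m; the calibration is good to about 2 mm. A picture is of the moment at which its call begins. There is no depth.
- hand_in(): hands the job in, once; it reports no verdict.
The state is a dict: "time_s": time; "joints": joint angles; "joint_velocities": joint speeds; "joint_torque": joint torques, N m; "tool_pos": TCP position; "tool_rot": TCP orientation; "wrist_force": force on the tool from outside, world axes, zero at the start; "moment": the same for the moment, N m; "gripper_width": opening from 0.0 (shut) to 1.0 (fully open).
Only numpy, scipy, OpenCV 4.12 (cv2) and the standard library are available. Lean on these libraries where they do the work, as an engineer would, in place of code of your own. Each camera call takes 0.05 s, during which the arm holds its last target. There are 200 camera calls.

TASK

Push the pale stone carving along the feed tray so that it noses the yellow flap open, and keep pushing until it goes over the edge of the chute inside and slides down to the buffer; draw the fingers back out so that the flap falls fully shut behind it. Push steadily from behind: on the tray the carving slides on its base, never lifted, tipped up or shot in, and the other carvings and things about stay where they are.

Things in the scene. Friction and masses are not known exactly. Their poses are not given: they have to be found in the camera images.
- dust_box: Fixed blue sheet-metal dust box, 150 mm wide, 265 mm high, from x 0 to x 250 mm, clear roof and one clear side, raised feed tray before it; placed and turned differently each time. Origin: on the table under the doorway's middle, in the plane of the shut flap. +x: level feed direction, in through the doorway; +z up. Tray and sill are level with each other, at z 95 mm.
- tray_end (a point): Middle of the open outer end of the feed tray, on its upper face, 260 mm before the flap. Two guide rails, 88 mm apart inside, tops 18 mm above the tray, run from 15 mm past this end to 10 mm before the flap.
- doorway (a point): Doorway sill, at the middle of the shut flap's plane. Jambs 110 mm apart, fixed lintel's underside 146 mm above the sill; both 12 mm thick (6 mm either side of the plane), lintel 24 mm high. An upright hand is too bulky to pass under the lintel: to bring the tips 5 to 25 mm in past the plane, lean the fingers about 40 degrees, tips forward in the feed direction.
- chute_top (a point): Top edge of the slick white chute inside, 50 mm in past the flap, level with the sill. Beyond it the chute falls at 20 degrees to a rubber buffer at dust_box x 236 mm. A piece pushed until its middle is past this edge tips onto the slope and slides down by itself to the buffer, where it stays leaning with the slope; this clears the flap.
- flap (a joint): Angle of the yellow gravity flap, rad: 0 hangs shut and upright, grows to 1.5 as its lower edge swings inward (dust_box +x); it cannot swing outward. 104 mm wide, 4 mm thick, 90 g; hinge line along dust_box y, 140 mm above the sill. No catch or spring: under 2 N opens it, it rides over what is under it and falls shut by its weight within about a second.
- flap_edge (a point): Middle of the flap's free lower edge, 136 mm below the hinge line; 4 mm above the sill when shut.
- carving: The piece to put in: pale pink-beige stone animal resting on a thick plinth with two brown bands; loose, 0.45 to 0.7 kg, on the tray between the rails. Origin: centre of the underside. Plinth 95 (x) x 66 (y) x 34 mm high, flat upright sides; 49 mm tall in all. Its x points along the feed within 0.07 rad; push the flat end at its x -47.5 mm. Slides at about 2 to 6 N.
- green_bull: Bystander: green stone bull on a base 85 x 50 mm, 85 mm tall, stands beside the tray on its +y side. Origin: centre of underside.
- dark_idol: Bystander: near-black round stone idol, 54 mm across, 106 mm tall, stands beside the tray on its -y side. Origin: centre of underside.
- rough_block: Bystander: pale rough-hewn stone, 60 x 100 mm, 110 mm tall, beside the dust box on its -y (window) side. Origin: centre of underside.
- green_idol: Bystander: green round stone idol, 54 mm across, 106 mm tall. Origin: centre of underside.
- dark_bull: Bystander: near-black stone bull on a green base 85 x 50 mm, 85 mm tall, to the right. Origin: centre of underside.
- tub: Bystander: empty clear plastic tub, 120 mm across, 75 mm tall. Origin: centre of underside.
- sanding_block: Bystander: cork sanding block 90 x 50 x 30 mm, lying to the right. Origin: centre of underside.
Mind the look-alikes: they are no part of the job. What is shaped like the carving but blue is not meant.

How it is judged (in metres and radians):
On the way, in this order (a step that is already met when the one before it is completed fails the run):
1. the carving, in the doorway, holds the flap pushed open (value of joint flap above 0.4 rad and x of carving in the frame of dust_box between -0.05 and 0.045 m), for 0.1 s.
2. the carving is down the chute (x of carving in the frame of dust_box above 0.14 m), for 0.1 s.
At the end, for the whole second after the job is handed in: The carving lies at rest on its base on the chute inside the dust box, its origin at least 140 mm past the flap plane, and the flap hangs shut (under 0.05 rad) (x of carving in the frame of dust_box between 0.14 and 0.23 m and y of carving in the frame of dust_box between -0.05 and 0.05 m and z of carving in the frame of dust_box below 0.075 m and angle between carving's own z axis and vertical below 0.5 rad and linear speed of carving below 0.01 m/s and value of joint flap below 0.05 rad); the robot touches nothing.
It fails at once if the carving was lifted more than 12 mm above the tray (z of carving in the frame of dust_box above 0.107 m).
It fails at once if the carving was tipped up: over 0.25 rad on the tray, or over 0.7 rad anywhere (angle between carving's own z axis and vertical above 0.7 rad or (angle between carving's own z axis and vertical above 0.25 rad and x of carving in the frame of dust_box below 0 m)).
It fails at once if the carving was shot in (faster than 0.3 m/s before it reached the chute's edge) (linear speed of carving above 0.3 m/s and x of carving in the frame of dust_box below 0.04 m).
It fails at once if a bystander was moved more than 20 mm (distance of any of green_bull, dark_idol, rough_block, green_idol, dark_bull, tub, sanding_block from where it was at the start of the episode above 0.02 m).
It also fails if it takes over 42 s, if anything falls off the work surface, if the arm or the gripper's body presses on something with over 40 N, if the wrist force passes 120 N, or if a joint passes its speed limit or range.

## Working session

There is one attempt and no reset: what is moved stays moved. The work goes in short steps, Python scripts to look and compute and a shell command to move; the robot and the scene stay as the last step left them, time stands still between calls to the robot, and variables do not carry over. Pictures are saved under pics/ and viewed, about 8 in all and at most 12, crops included, and the job is handed in when it is done.

```bash
ls; mkdir -p pics; python3 - <<'E'
from workcell import *
import cv2,numpy as np
s=get_state();print(s)
ims=[]
for n in("side","top"):
    c=capture(n);np.savez(f"pics/{n}.npz",**{k:np.array(v) for k,v in c.items()})
    print(n,c["camera_matrix"],c["position"],c["rotation"])
    cv2.imwrite(f"pics/{n}0.png",c["pixels"][:,:,::-1])
E
```

```text
pics
{'time_s': 0.0, 'joints': array([ 7.35445826e+01,  2.02602651e+01,  9.36297558e+01, -1.82317295e-03,
        6.61895207e+01, -1.36805783e-01]), 'joint_velocities': array([-0.09581822,  0.01071793, -0.01773355, -0.04672572,  0.05622853,
        0.00532824]), 'joint_torque': array([-9.86351261e-04, -5.93825912e+01, -3.34219015e+01,  6.95522153e-02,
        2.32060550e-02, -1.51672230e-04]), 'tool_pos': array([0.17546877, 0.5993281 , 0.21388285]), 'tool_rot': array([-9.00795453e+01, -1.47704490e-03, -1.63178734e+01]), 'wrist_force': array([ 0.43037822, -0.83007911,  0.51723653]), 'moment': array([ 0.0230609 , -0.00675502,  0.04911214]), 'gripper_width': 1.0004679896761188}
side [[561.46856274   0.         313.15834132]
 [  0.         561.46856274 249.90088973]
 [  0.           0.           1.        ]] [ 0.03421855 -0.67698631  1.07621398] [-140.95027876    0.89532475  -40.35939512]
top [[515.18361712   0.         329.05437064]
 [  0.         515.18361712 236.11123467]
 [  0.           0.           1.        ]] [ 0.38182621 -0.13510962  1.23461409] [-173.80025967    0.99388336  -90.50269069]
```

View pics/side0.png

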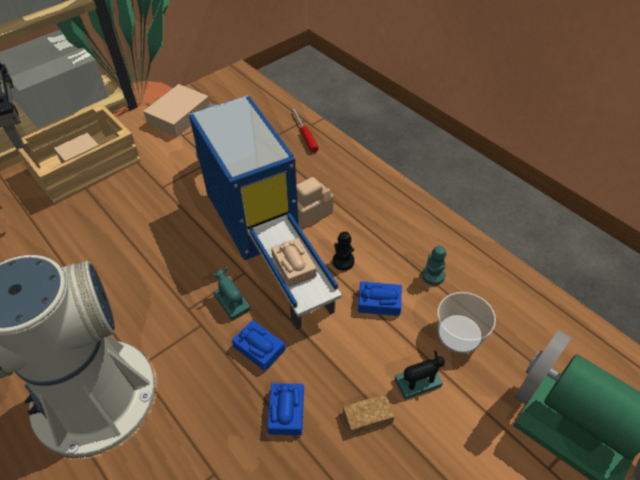

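View pics/top0.png

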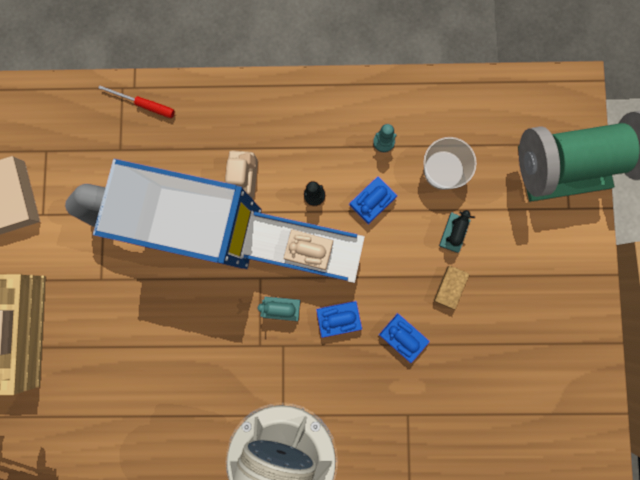

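Top view: the candidates are the pale carving on the tray at (310,250), blue look-alikes at (374,201), (340,320) and (404,338), and the pale rough block at (240,170). I choose the one on the tray. The box feeds leftwards in the image. Next, a close crop to check the choice and measure.

```bash
cat > h.py <<'E'
import numpy as np,cv2
from scipy.spatial.transform import Rotation as Ro
def ray(c,u,v,z):
    R=Ro.from_euler('xyz',c["rotation"],degrees=True).as_matrix() if np.size(c["rotation"])==3 else np.array(c["rotation"])
    d=R@np.linalg.solve(np.array(c["camera_matrix"]),[u,v,1.]);p=np.array(c["position"])
    return p+d*(z-p[2])/d[2]
def proj(c,P):
    R=Ro.from_euler('xyz',c["rotation"],degrees=True).as_matrix()
    q=np.array(c["camera_matrix"])@(R.T@(np.array(P)-c["position"]));return q[:2]/q[2]
E
python3 - <<'E'
import cv2,numpy as np
im=cv2.imread("pics/top0.png")
a=im[190:300,225:375];cv2.imwrite("pics/crop.png",cv2.resize(a,None,fx=5.3333,fy=5.3333,interpolation=cv2.INTER_CUBIC))
E
```

```text
(no output)
```

View pics/crop.png

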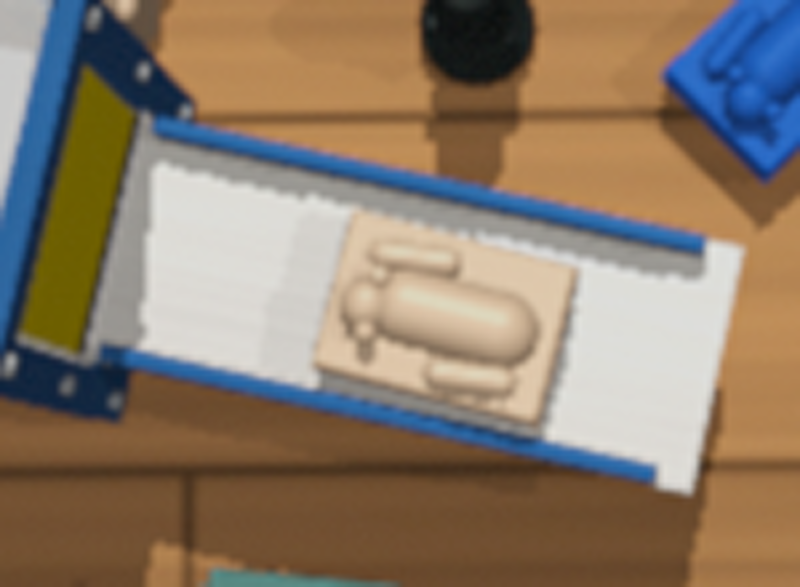

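The crop shows the pale carving, with plinth top corners at crop (355,210), (578,270), (540,424), (318,366). The tray end corners are at (744,246) and (692,494), and the flap's lower edge runs (135,112) to (85,355).

```bash
python3 - <<'E'
from h import *
c=dict(np.load("pics/top.npz"))
w=lambda x,y,z:ray(c,225+(x+.5)/5.3333-.5,190+(y+.5)/5.3333-.5,z)
t=[w(744,246,.095),w(692,494,.095)];f=[w(137,112,.099),w(86,356,.099)]
k=[w(*p,.129) for p in((355,210),(578,270),(540,424),(318,366))]
r=[w(157,127,.113),w(703,243,.113),w(105,354,.113),w(656,472,.113)]
te=np.mean(t,0);fl=np.mean(f,0)
print("tray corners",t,"flap",f);print("rails",r)
d1=(fl-te)[:2];d2=(r[0]-r[1])[:2];d3=(r[2]-r[3])[:2]
for d in(d1,d2,d3):print(np.degrees(np.arctan2(d[1],d[0])),np.linalg.norm(d))
n=(t[0]-t[1])[:2];print("across",np.degrees(np.arctan2(n[1],n[0])),np.linalg.norm(n))
km=np.mean(k,0);x=(k[0]+k[3]-k[1]-k[2])[:2]/2;print("carv",km,np.degrees(np.arctan2(x[1],x[0])),np.linalg.norm(x),"end",(k[1]+k[2])/2,"te",te,"fl",fl)
E
```

```text
tray corners [array([ 0.50585665, -0.19433412,  0.095     ]), array([ 0.40308803, -0.17122729,  0.095     ])] flap [array([0.56463157, 0.0591251 , 0.099     ]), array([0.46238707, 0.07956503, 0.099     ])]
rails [array([0.5560054 , 0.04838457, 0.113     ]), array([ 0.5053153, -0.1766115,  0.113    ]), array([0.46213767, 0.0691099 , 0.113     ]), array([ 0.41180061, -0.15614764,  0.113     ])]
76.82123772885375 0.2589454914354646
77.3036252810591 0.23063546687422268
77.40338374533648 0.23081329396256373
across -12.671832512658112 0.10533429618562276
carv [ 0.47449322 -0.07248662  0.129     ] 74.55082766310471 0.09322133214469758 end [ 0.46207691 -0.11741311  0.129     ] te [ 0.45447234 -0.1827807   0.095     ] fl [0.51350932 0.06934507 0.099     ]
```

Box origin is about (0.512, 0.071) and the feed yaw about 77.2°. The carving is at box x -0.148, y +0.005. I'll rise, then swing round at a height clear of the box.

```bash
python3 -m jog '[0,-50,0,0,0,0,60, 0,-50,0,0,0,0,30, 30,-10,-5,0,0.05,0,30, 55,0,-8,0,0.094,0,30, 55,0,-8,0,0.094,0,30, 55,0,-8,0,0.094,0,30, 55,0,-8,0,0.094,0,30, 55,0,-8,0,0.094,0,30]' 
python3 -m jog '[55,0,-8,0,0.094,0,30, 55,0,-8,0,0.094,0,30, 55,0,-8,0,0.094,0,30, 55,0,-8,0,0.094,0,30, 55,0,-8,0,0.094,0,30, 55,0,-8,0,0.094,0,30, 55,0,-8,0,0.094,0,30, 0,0,0,0,0,0,30]'
cat >> h.py <<'E'
O=np.array([.5123,.0706,0]);A=np.radians(77.2)
B=Ro.from_euler('z',A).as_matrix()
def where(s):
    R=Ro.from_euler('xyz',s["tool_rot"],degrees=True).as_matrix()
    p=B.T@(np.array(s["tool_pos"])-O);print("t",s["time_s"],"box mm",(p*1000).round(1),"F box",(B.T@s["wrist_force"]).round(1),"w",s["gripper_width"])
    return p,R
def togo(s,target,lean):
    p,R=where(s);l=np.radians(lean)
    y=B@[np.sin(l),0,-np.cos(l)];z=B@[0,-1,0];T=np.c_[np.cross(y,z),y,z]
    print("shift tool mm",(R.T@(B@(np.array(target)/1000-p))*1000).round(1),"rot",Ro.from_matrix(R.T@T).as_rotvec().round(3))
E
python3 - <<'E'
from workcell import *
from h import *
togo(get_state(),[-250,0,220],0)
E
```

```text
time_s: 1.1
tool_pos: [0.4205, 0.4147, 0.3241]
tool_rot: [-90.0, -0.0, -46.3]
wrist_force: [0.3, 0.2, 0.4]
gripper_width: 0.327
time_s: 2.1
tool_pos: [0.5465, 0.0526, 0.3243]
tool_rot: [-90.0, -0.0, -84.1]
wrist_force: [0.2, 0.9, -1.3]
gripper_width: 0.328
t 2.1 box mm [-10.  -37.4 324.3] F box [ 0.9 -0.  -1.3] w 0.3283655950426987
shift tool mm [ 215.3  104.6 -112.3] rot [0.001 0.326 0.001]
```

```bash
python3 -m jog '[40,0,-15,0,0.082,0,30, 40,0,-15,0,0.082,0,30, 40,0,-10,0,0.081,0,30, 40,0,-10,0,0.081,0,30, 40,0,0,0,0,0,30, 30,30,0,0,0,0,30, 0,40,0,0,0,0,30, 0,10,0,0,0,0,30]' 
python3 - <<'E'
from workcell import *
from h import *
togo(get_state(),[-250,0,140],40)
togo(get_state(),[-250,0,140],0)
E
```

```text
time_s: 3.1
tool_pos: [0.4781, -0.1708, 0.2424]
tool_rot: [-90.2, 0.1, -102.4]
wrist_force: [-0.6, 0.4, 0.8]
gripper_width: 0.323
t 3.1 box mm [-243.   -20.2  242.4] F box [0.3 0.7 0.8] w 0.32341768398349424
shift tool mm [  7.  102.5 -19.8] rot [0.006 0.005 0.697]
t 3.1 box mm [-243.   -20.2  242.4] F box [0.3 0.7 0.8] w 0.32341768398349424
shift tool mm [  7.  102.5 -19.8] rot [ 0.004  0.006 -0.001]
```

```bash
python3 -m jog '[7,0,-20,0,0,0,30, 0,0,0,0,0,0.14,30, 0,0,0,0,0,0.14,30, 0,0,0,0,0,0.14,30, 0,0,0,0,0,0.14,30, 0,0,0,0,0,0.137,30, 0,0,0,0,0,0,30, 0,0,0,0,0,0,30]' 
python3 - <<'E'
from workcell import *
from h import *
togo(get_state(),[-250,0,108],40)
a=capture("top")["pixels"];b=capture("wrist")["pixels"];s=capture("side")["pixels"]
x=cv2.resize(a[140:320,190:430],(400,300));y=cv2.resize(s[170:350,200:440],(400,300));w=cv2.resize(b,(400,300))
cv2.imwrite("pics/l.png",np.vstack([np.hstack([x,y]),np.hstack([w,w*0])])[:,:,::-1])
E
```

```text
time_s: 4.1
tool_pos: [0.4584, -0.1744, 0.2455]
tool_rot: [-89.9, 39.8, -102.4]
wrist_force: [-0.5, -0.6, 0.7]
gripper_width: 0.326
t 4.1 box mm [-250.9   -1.7  245.5] F box [-0.7  0.4  0.7] w 0.32552088577561644
shift tool mm [ 87.3 106.2  -1.9] rot [0.003 0.005 0.004]
```

View pics/l.png

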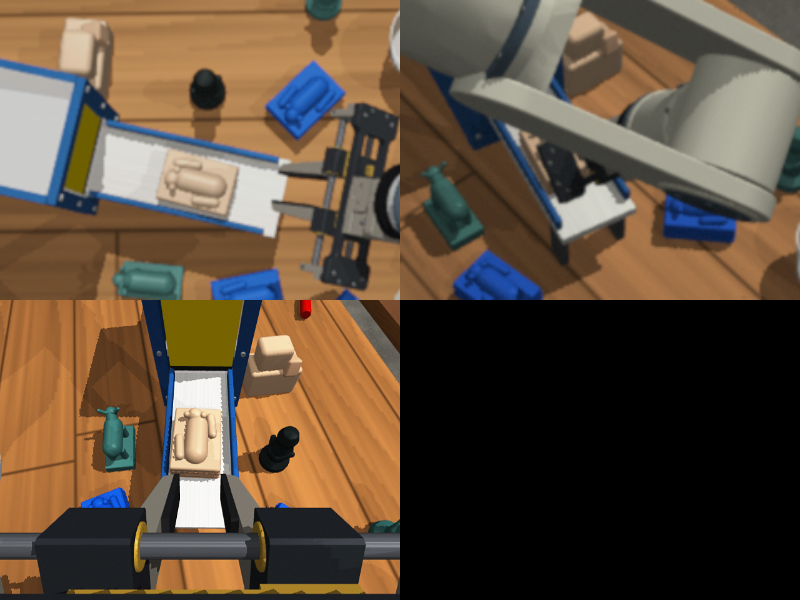

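Top view: the leaned fingers sit centred behind the tray end (about (290,185) in the composite). The wrist view shows the carving straight ahead at (197,440), flap shut. Next I go down between the rails and approach.

```bash
python3 -m jog '[22,26,-1,0,0,0,24, 22,26,-1,0,0.005,0,24, 22,26,0,0,0,0,24, 20,25,0,0,0,0,24, 0,1,0,0,0,0,24, 0,0,0,0,0,0,24, -5,4,0,0,0,0,24, 0,0,0,0,0,0,24]' 
python3 - <<'E'
from workcell import *
from h import *
togo(get_state(),[-210,0,108],40)
E
```

```text
time_s: 5.25
tool_pos: [0.4581, -0.1668, 0.1107]
tool_rot: [-90.1, 39.9, -102.8]
wrist_force: [-0.3, 1.0, 0.6]
gripper_width: 0.259
t 5.25 box mm [-243.5    0.3  110.7] F box [0.9 0.6 0.6] w 0.2593087713040277
shift tool mm [-23.9  23.5   0.3] rot [0.003 0.    0.002]
```

```bash
python3 -m jog '[-5.2,6,0,0,0,0,24, -5.2,6,0,0,0,0,24, -6,5.2,0,0,0,0,24, -6,5.2,0,0,0,0,24, -3.8,3.2,0,0,0,0,24, -3.8,3.2,0,0,0,0,24, -3.8,3.2,0,0,0,0,24, -3.8,3.2,0,0,0,0,24]' 
python3 - <<'E'
from workcell import *
from h import *
togo(get_state(),[0,0,108],40)
E
```

```text
time_s: 6.25
tool_pos: [0.4696, -0.1175, 0.1069]
tool_rot: [-90.1, 39.8, -102.8]
wrist_force: [-1.1, -4.4, 1.3]
gripper_width: 0.264
t 6.25 box mm [-192.9   -0.   106.9] F box [-4.5  0.1  1.3] w 0.26356596667603
shift tool mm [-1.488e+02  1.227e+02  1.000e-01] rot [ 0.002 -0.001  0.003]
```

```bash
python3 -m jog '[-6.2,5.1,0,0,0,0,24, -6.2,5.1,0,0,0,0,24, -6.2,5.1,0,0,0,0,24, -6.2,5.1,0,0,0,0,24, -6.2,5.1,0,0,0,0,24, -6.2,5.1,0,0,0,0,24, -6.2,5.1,0,0,0,0,24, -6.2,5.1,0,0,0,0,24]' 
python3 - <<'E'
from workcell import *
from h import *
togo(get_state(),[0,0,108],40)
a=capture("top")["pixels"];b=capture("wrist")["pixels"]
x=cv2.resize(a[140:320,190:430],(400,300));w=cv2.resize(b,(400,300))
cv2.imwrite("pics/m.png",np.hstack([x,w])[:,:,::-1])
E
```

```text
time_s: 7.25
tool_pos: [0.4832, -0.0535, 0.1074]
tool_rot: [-90.3, 39.9, -102.9]
wrist_force: [-0.4, -3.2, -2.7]
gripper_width: 0.263
t 7.25 box mm [-127.5    0.8  107.4] F box [-3.2 -0.3 -2.7] w 0.2626132531579885
shift tool mm [-98.1  81.4   1. ] rot [ 0.004 -0.001  0.001]
```

View pics/m.png

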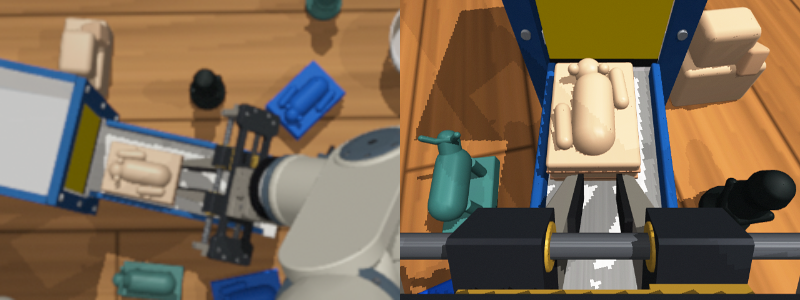

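The carving is square to the fingers, close to the left rail, with its nose just before the flap (wrist view (590,65)). I keep pushing.

```bash
python3 -m jog '[-6.2,5.1,0,0,0,0,24, -6.2,5.1,0,0,0,0,24, -6.2,5.1,0,0,0,0,24, -6.2,5.1,0,0,0,0,24, -6.2,5.1,0,0,0,0,24, -6.2,5.1,0,0,0,0,24, -6.2,5.1,0,0,0,0,24, -6.2,5.1,0,0,0,0,24]' 
python3 - <<'E'
from workcell import *
from h import *
togo(get_state(),[0,0,108],40)
a=capture("top")["pixels"];b=capture("wrist")["pixels"]
x=cv2.resize(a[140:320,190:430],(400,300));w=cv2.resize(b,(400,300))
cv2.imwrite("pics/n.png",np.hstack([x,w])[:,:,::-1])
E
```

```text
time_s: 8.35
tool_pos: [0.4973, 0.0092, 0.108]
tool_rot: [-90.3, 39.9, -102.9]
wrist_force: [0.2, -1.7, -2.2]
gripper_width: 0.261
t 8.35 box mm [-63.2   1.  108. ] F box [-1.7 -0.6 -2.2] w 0.2614024600865016
shift tool mm [-48.5  40.5   1.1] rot [ 0.004 -0.001  0.001]
```

View pics/n.png

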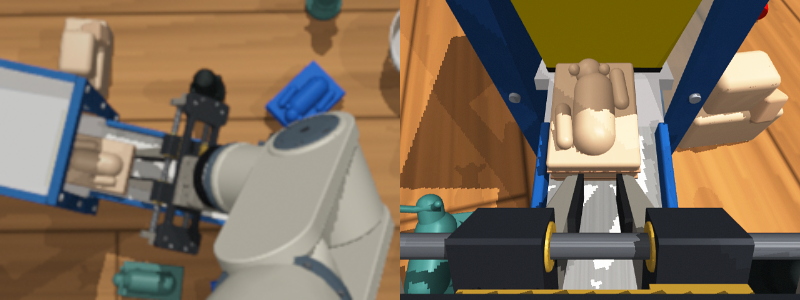

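```bash
python3 -m jog '[-6.2,5.1,0,0,0,0,24, -6.2,5.1,0,0,0,0,24, -6.2,5.1,0,0,0,0,24, -6.2,5.1,0,0,0,0,24, -6.2,5.1,0,0,0,0,24, -6.2,5.1,0,0,0,0,24, -6.2,5.1,0,0,0,0,24, -6.2,5.1,0,0,0,0,24]' 
python3 - <<'E'
from workcell import *
from h import *
togo(get_state(),[10,0,108],40)
a=capture("top")["pixels"];b=capture("wrist")["pixels"]
x=cv2.resize(a[140:320,190:430],(400,300));w=cv2.resize(b,(400,300))
cv2.imwrite("pics/o.png",np.hstack([x,w])[:,:,::-1])
E
```

```text
time_s: 9.45
tool_pos: [0.5117, 0.0717, 0.1088]
tool_rot: [-90.2, 40.0, -102.9]
wrist_force: [-1.1, -1.9, 1.7]
gripper_width: 0.259
t 9.45 box mm [  1.    0.9 108.8] F box [-2.1  0.6  1.7] w 0.25872706254725725
shift tool mm [-6.4  6.4  0.9] rot [ 0.003 -0.001  0.001]
```

View pics/o.png

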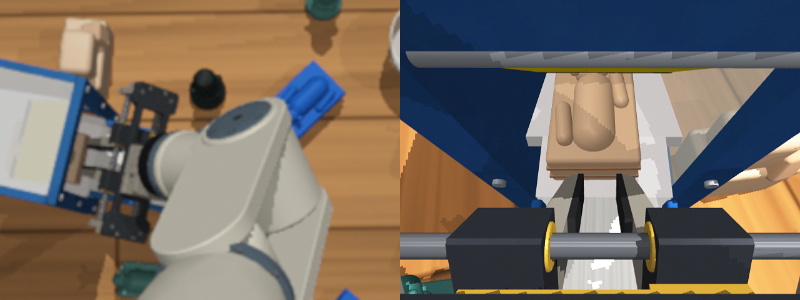

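The carving is in the doorway under the raised flap, still level at the chute edge. I push a few mm more, slowly.

```bash
python3 -m jog '[-3.1,2.6,0,0,0,0,24, -3.1,2.6,0,0,0,0,24, -3.1,2.6,0,0,0,0,24, -3.1,2.6,0,0,0,0,24, 0,0,0,0,0,0,24, 0,0,0,0,0,0,24, 0,0,0,0,0,0,24, 0,0,0,0,0,0,24]' 
python3 - <<'E'
from workcell import *
from h import *
togo(get_state(),[22,0,110],40)
a=capture("top")["pixels"];b=capture("wrist")["pixels"]
x=cv2.resize(a[140:320,190:430],(400,300));w=cv2.resize(b,(400,300))
cv2.imwrite("pics/p.png",np.hstack([x,w])[:,:,::-1])
E
```

```text
time_s: 10.55
tool_pos: [0.515, 0.0868, 0.1086]
tool_rot: [-90.2, 39.9, -102.9]
wrist_force: [0.7, -0.6, -1.1]
gripper_width: 0.262
t 10.55 box mm [ 16.4   1.  108.6] F box [-0.4 -0.8 -1.1] w 0.261506225207096
shift tool mm [-5.2  2.5  1. ] rot [ 0.003 -0.001  0.001]
```

View pics/p.png

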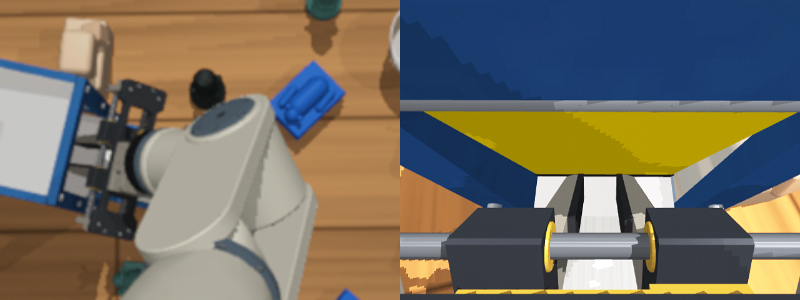

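The carving has gone and the flap rests on the fingers. I draw back level.

```bash
python3 -m jog '[4.6,-3.8,0,0,0,0,24, 7.7,-6.4,0,0,0,0,24, 9.2,-7.7,0,0,0,0,24, 12.2,-10.2,0,0,0,0,24, 15.3,-12.8,0,0,0,0,24, 15.3,-12.8,0,0,0,0,24, 15.3,-12.8,0,0,0,0,24, 15.3,-12.8,0,0,0,0,24]' 
python3 -m jog '[15,-13,0,0,0,0,24, 15,-13,0,0,0,0,24, 0,-25,0,0,0,0,24, 0,-40,0,0,0,0,24, 0,-40,0,0,0,0,24, 0,0,0,0,0,0,24, 0,0,0,0,0,0,24, 0,0,0,0,0,0,24]'
python3 - <<'E'
from workcell import *
from h import *
where(get_state())
a=capture("top");b=capture("wrist")["pixels"];s=capture("side")["pixels"]
x=cv2.resize(a["pixels"][110:320,80:360],(400,300));w=cv2.resize(b,(400,300));y=cv2.resize(s[80:320,160:480],(400,300))
cv2.imwrite("pics/q.png",np.vstack([np.hstack([x,w]),np.hstack([y,y*0])])[:,:,::-1])
u=np.array([.2215,.9751])
for d in(.14,.185,.23):print(d,proj(a,np.r_[(O[:2]+d*u),.075]))
E
```

```text
time_s: 11.65
tool_pos: [0.4874, -0.0353, 0.1084]
tool_rot: [-90.2, 39.9, -102.9]
wrist_force: [0.1, 0.9, 0.2]
gripper_width: 0.26
time_s: 12.65
tool_pos: [0.4639, -0.1372, 0.1887]
tool_rot: [-90.4, 40.0, -102.9]
wrist_force: [0.4, 0.5, 0.1]
gripper_width: 0.26
t 12.65 box mm [-213.4    1.2  188.7] F box [ 0.5 -0.3  0.1] w 0.26024020638991635
0.14 [187.31572471 222.22442982]
0.185 [168.29848422 218.11368993]
0.23 [149.33907084 214.01544986]
```

View pics/q.png

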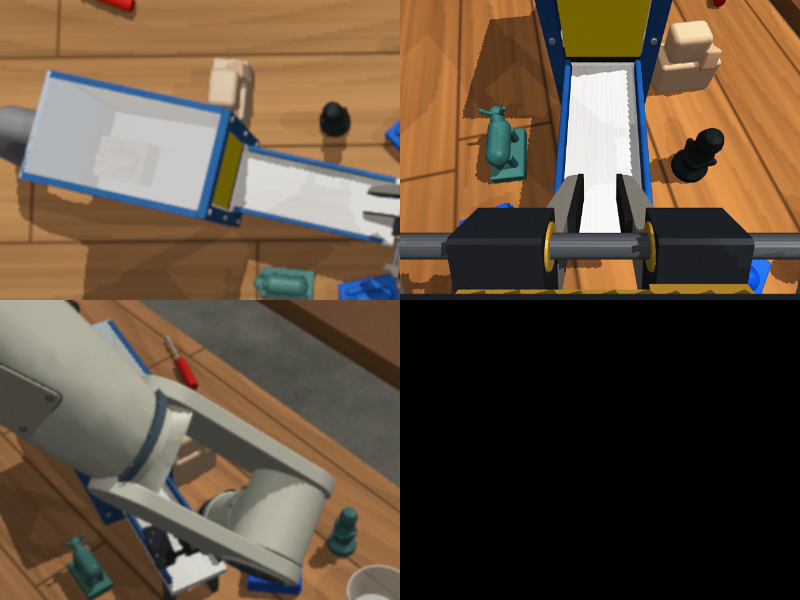

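Through the roof, the carving shows at top pixel (168,222), which is box x about 0.187 m, at the buffer. The flap is shut, the bystanders are in place and the hand is clear.

```bash
python3 -c "
from workcell import *
print(hand_in())"
```

```text
the job is handed in; nothing more can be done
None
```

I pushed the pale carving along the tray with the fingers leaned 40°. It nosed the flap open, went over the chute edge and slid down. I then drew the fingers back out and up, and handed the job in at about 12.8 s of the 42 s allowed. `hand_in()` gives no verdict.

- **Carving:** in the last pictures it lies at about box x 0.187 m, near the middle across the chute (one ray-cast from the top view). Its rest and tilt were not measured.
- **Flap:** it looks fully shut, judged by eye. Its angle is not in the state, so neither that nor the opening past 0.4 rad was measured.
- **Bystanders:** the green bull, dark idol and rough block beside the tray and box look unmoved by eye. The others were not checked closely, but the hand went nowhere near them at their height.
- **Forces:** the wrist force stayed under about 5 N in every reading and was about zero at the end, with the hand clear of everything.

No check failed or disagreed.

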